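Swap a rejected hardness coupon in the specimen rack

ROBOT

A 6-joint arm with a two-finger parallel gripper is mounted at the origin on the work surface. World frame = base frame: x ahead of the robot, y to its left, z up, the work surface at z = 0. Lengths are in m, angles in rad, forces in N, time in s.
With the tool pointing down it reaches from about 0.35 to 1 m from the base axis. Payload 7.1 kg.
Tool frame: the origin (TCP) lies between the finger pads; the fingertips stand 22 mm ahead of it and the grasp point (between the pads) lies 3 mm ahead of it; x points along the fingers, y is the direction in which the jaws open and shut, and the axes are right-handed (so a half turn about x gives the same grasp; the last joint's range is limited). The gripper opens to 85 mm and grips with 20 to 120 N. Pads are 22 mm wide; open, the fingers measure 114 mm over their backs; the gripper's body (76 mm by 85 mm) begins 54 mm behind the grasp point. The pads swing forward as they close: fully open they stand 13 mm farther back than shut.
Start: joints at [-0.019, 0.423, 1.63, -0, 1.089, -0.019], TCP at [0.625, 0, 0.253] pointing down, gripper open.
Joint ranges: [-3, 3], [-0.9, 2.11], [0.09, 2.58], [-1.31, 4.45], [0.11, 2.69], [-2.54, 2.54]. Speed limits (rad/s): [2.39, 2.39, 3.01, 3.14, 3.14, 3.14].

INTERFACE

Orientations are given as a rotation vector (axis times angle).
In Python, from rig import manip gives the robot as it stands. The module is installed in compiled form; this text tells all that it offers. Calls block until the motion is done:
- manip.move_to(position, orientation): joint-space move of the TCP to a pose.
- manip.servo_line(position, orientation=None, rate=0.15): straight line of the TCP; orientation=None keeps the orientation; rate is the mean speed in m/s.
- manip.set_joints(angles): joint-space move.
- manip.command_gripper(opening, f_grip=None): finger opening in m; f_grip is the grip in N (None keeps the last); returns when the fingers have stopped.
- manip.hold(seconds).
- manip.solve_ik(position, orientation): joint angles nearest the present ones, or None.
- manip.camera(name): name is "scene" or "side" or "wrist"; returns a dict with "image" (480x640x3 uint8, red, green, blue), "fx", "fy", "cx", "cy" (pixels), "k1" (the pictures are not rectified: a ray, as slopes to the right and down, at radius r is drawn at 1 + k1 r^2 times it, then the intrinsics apply), "cam_to_world" (4x4, takes a point from camera to world coordinates); the wrist camera has in their place "mount" (4x4, takes a point from camera to tool coordinates, whose origin is the TCP and whose axes are the tool frame's). Camera axes: x right, y down, z forward; pixel columns grow to the right and rows downward; lengths in m; the calibration is good to about 2 mm. A picture is of the moment at which its call begins: read the wrist's pose just before it. There is no depth.
A pose or a line that the arm cannot do raises manip.IKError and nothing moves.
- manip.sign_off(): hands the job in, once; it reports no verdict.
Readings, each from a call of its own:
- manip.get_time(): time.
- manip.get_joint_positions(): joint angles.
- manip.get_joint_vel(): joint speeds.
- manip.get_tau(): joint torques, N m.
- manip.get_position(): TCP position.
- manip.get_ee_rot(): TCP orientation.
- manip.get_contact_force(): force on the tool from outside, world axes, zero at the start.
- manip.get_torque(): the same for the moment, N m.
- manip.get_width(): finger opening in m.
Only numpy, scipy, OpenCV 4.12 (cv2) and the standard library are available. Lean on these libraries where they do the work, as an engineer would, in place of code of your own. Each camera call takes 0.05 s, during which the arm holds its last target. There are 200 camera calls.

TASK

The red-topped test plate in the rack has failed: slide it out and put it in the red reject box, wholly below the rim. Then take the green-topped plate from the wooden stand and slide it gently into the slot that has come free, upright and fully home against the back stop, and let go. Leave the other plates and everything else on the bench where they are.

Things in the scene. Friction and masses are not known exactly. Their poses are not given: they have to be found in the camera images.
- rack: fixed green and grey rack, 200 mm wide, with three upright slots along its x at y = -55, 0 and +55 mm, open at the front (-x). Origin on the table under the middle slot; x points into the slots, z up. Slot floor 25 mm above the table, and running out as a ledge to x = -70 mm. A plate fully home has its origin at x = 0, z = 25 mm and sticks out about 76 mm in front of the guides.
- rack_mouth (a point): mouth of the middle slot, on its floor (rack x = +6 mm, z = 25 mm). Each slot is 12 mm wide from rack x = 22 mm to the stop; from x = 6 to 22 mm its guides narrow from about 23 to 12 mm. The guides reach 45 mm above the slot floor.
- rack_stop (a point): foot of the back stop in the middle slot (rack x = +70 mm, z = 25 mm); the stop ends at x = 85 mm. A keeper bar (rack x = 45 to 65 mm, 200 mm wide, underside 101 and top 109 mm above the table) passes 6 mm above seated plates, so plates go in and out only along x.
- stand: fixed wooden transfer stand 110 (x) x 130 mm (y); origin at the centre of its underside. Two grooves along x at y = -30 and +30 mm, 13 mm wide, open above; groove floor 15 mm and groove walls 37 mm above the table; the walls are 100 mm long, so plates overhang 20 mm at each end.
- reject_box: fixed red open box, outside 190 (x) x 130 (y) x 80 mm (z), walls and floor 5 mm thick; origin at the centre of its underside, z up.
- reject: aluminium plate 140 (x) x 10 (y) x 70 mm (z), about 0.27 kg, standing on its long edge, the top 14 mm painted red; the two ends are alike; origin at the middle of its 140 x 10 mm lower edge face, x along its length, z up; held more than some 20 mm from its middle it droops; at the start fully home in one of the three rack slots
- reject_end_a (a point): middle of the end face at -x of the rejected (red) plate, 35 mm above its lower edge
- reject_end_b (a point): middle of the end face at +x of the rejected (red) plate, 35 mm above its lower edge
- approved: aluminium plate 140 (x) x 10 (y) x 70 mm (z), about 0.27 kg, standing on its long edge, the top 14 mm painted green; the two ends are alike; origin at the middle of its 140 x 10 mm lower edge face, x along its length, z up; held more than some 20 mm from its middle it droops; at the start in one groove of the stand, centred along it
- untested: aluminium plate 140 (x) x 10 (y) x 70 mm (z), about 0.27 kg, standing on its long edge, the top 14 mm painted yellow; the two ends are alike; origin at the middle of its 140 x 10 mm lower edge face, x along its length, z up; held more than some 20 mm from its middle it droops; stays in the other groove of the stand
- stored_a: aluminium plate 140 (x) x 10 (y) x 70 mm (z), about 0.27 kg, standing on its long edge, the top 14 mm painted green; the two ends are alike; origin at the middle of its 140 x 10 mm lower edge face, x along its length, z up; held more than some 20 mm from its middle it droops; stays fully home in its rack slot
- stored_b: aluminium plate 140 (x) x 10 (y) x 70 mm (z), about 0.27 kg, standing on its long edge, the top 14 mm painted green; the two ends are alike; origin at the middle of its 140 x 10 mm lower edge face, x along its length, z up; held more than some 20 mm from its middle it droops; stays fully home in its rack slot
- spirit: bystander: clear plastic bottle with blue cap, 54 mm diameter, 140 mm tall, beside the rack; origin at the centre of its underside
- oil_jar: bystander: amber jar with dark cap, 54 mm diameter, 80 mm tall, on the other side of the rack; origin at the centre of its underside
- test_block: bystander: flat round steel test block, 60 mm diameter, 14 mm tall, lying in front of the rack, beyond the brush; origin at the centre of its underside
- brush: bystander: small brush about 150 mm long, under 30 mm high, lying flat just in front of the rack; origin near its middle
- case: bystander: wooden case 100 x 70 x 42 mm; origin at the centre of its underside
- gauge: bystander: dial gauge lying on its back, 58 mm diameter, 23 mm high, with a 45 mm stem along its +x; origin at the centre of its underside
- caliper: bystander: caliper 180 mm long, 12 mm high, lying behind the rack; origin on its underside near the middle
Things that resemble listed ones, but are neither listed nor needed, are in the scene too. What is shaped like the approved but blue or purple is not meant.

How it is judged:
By the outcome, as a careful person would: the job done as asked, in the order asked, and still so for the second after the job is handed in, with the robot touching nothing.
It also fails if it takes over 64 s, if anything falls off the work surface, if the arm or the gripper's body presses on something with over 40 N, if the wrist force passes 120 N, or if a joint passes its speed limit or range.

## Working session

There is one attempt and no reset: what is moved stays moved. The work goes in short steps, each a Python script; the robot and the scene stay as the last script left them, time stands still between calls to the robot, and variables do not carry over. Pictures are saved under pics/ and viewed, about 8 in all and at most 12, crops included, and the job is handed in when it is done.

```bash
mkdir -p pics; cat > h.py <<'E'
import numpy as np, cv2
from scipy.spatial.transform import Rotation as R
from rig import manip as m
def shot(name):
    if name=="wrist":
        T=np.eye(4);T[:3,3]=m.get_position();T[:3,:3]=R.from_rotvec(m.get_ee_rot()).as_matrix()
    c=dict(m.camera(name))
    if name=="wrist": c["cam_to_world"]=T@np.array(c["mount"])
    return c
def save(im,fn): cv2.imwrite("pics/"+fn,cv2.cvtColor(np.ascontiguousarray(im),cv2.COLOR_RGB2BGR))
def ray(c,uv):
    K=np.array([[c["fx"],0,c["cx"]],[0,c["fy"],c["cy"]],[0,0,1.]])
    p=cv2.undistortPoints(np.array(uv,float).reshape(-1,1,2),K,np.array([c["k1"],0,0,0.]))[:,0]
    M=np.array(c["cam_to_world"]); d=np.c_[p,np.ones(len(p))]@M[:3,:3].T
    return M[:3,3],d
def onplane(c,uv,z):
    o,d=ray(c,uv); return o+d*((z-o[2])/d[:,2])[:,None]
def proj(c,P):
    M=np.linalg.inv(np.array(c["cam_to_world"])); p=np.atleast_2d(P)@M[:3,:3].T+M[:3,3]
    s=p[:,:2]/p[:,2:]; s=s*(1+c["k1"]*(s**2).sum(1))[:,None]
    return s*[c["fx"],c["fy"]]+[c["cx"],c["cy"]]
E
python3 - <<'E'
from h import *
for n in("scene","side","wrist"):
    c=shot(n); save(c["image"],n+"0.png"); print(n,c["fx"],c["k1"],np.round(c["cam_to_world"],3).tolist())
print(np.round(shot("wrist")["mount"],3).tolist(), m.get_position(),m.get_ee_rot(),m.get_time())
E
```

```text
scene 454.97086330039315 0.034218397440633395 [[0.815, 0.502, -0.29, 0.842], [0.579, -0.7, 0.418, -0.418], [0.007, -0.508, -0.861, 1.046], [0.0, 0.0, 0.0, 1.0]]
side 508.14332144584495 -0.14927030572772518 [[-0.965, -0.17, 0.202, 0.204], [-0.264, 0.595, -0.759, 1.194], [0.009, -0.785, -0.619, 1.0], [0.0, 0.0, 0.0, 1.0]]
wrist 385.3220933626306 -0.002089834761906524 [[1.0, 0.001, -0.001, 0.625], [0.0, -0.966, -0.26, 0.066], [-0.002, 0.26, -0.966, 0.373], [0.0, 0.0, 0.0, 1.0]]
[[0.0, -0.26, 0.966, -0.12], [1.0, 0.0, -0.0, -0.0], [-0.0, 0.966, 0.26, -0.066], [0.0, 0.0, 0.0, 1.0]] [6.24694688e-01 3.71887513e-05 2.52799483e-01] [ 1.20869494  1.20994836 -1.20990902] 0.2
```

View pics/scene0.png

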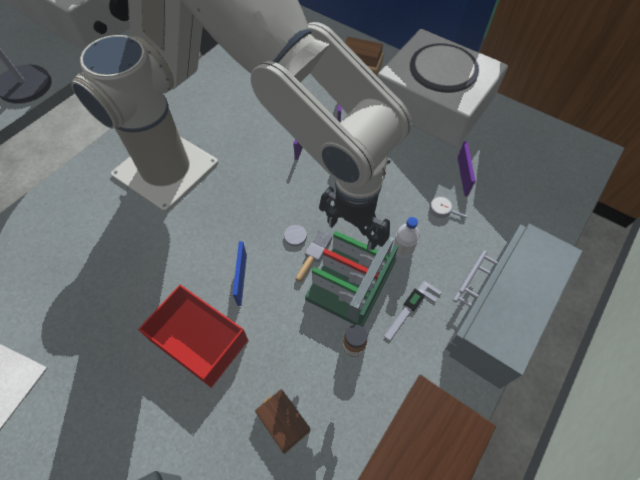

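View pics/side0.png

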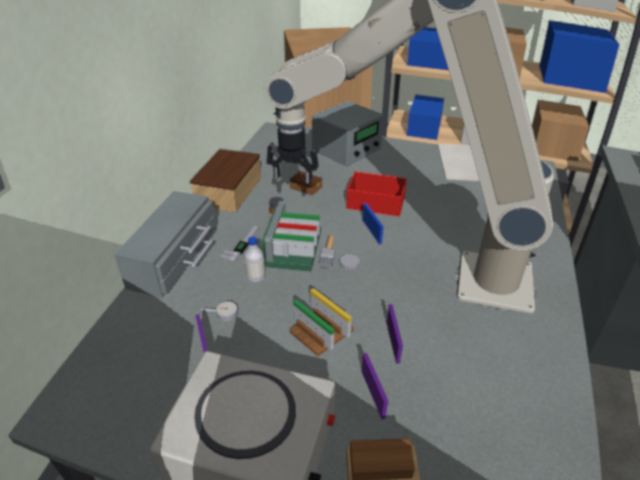

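Scene view: the rack is at about (350,275), with the red strip in the middle slot (350,262) and green strips on both sides. The brush is at (310,255), the test block at (295,235), the bottle at (408,235), the jar at (355,338) and the reject box at (195,335). Side view: the stand is at (322,325), with green at (314,315) and yellow at (330,312). Next I'll take measurements.

```bash
cat >> h.py <<'E'
HUE={"red":[(0,8),(172,180)],"green":[(45,80)],"yellow":[(20,34)]}
def strips(c,col,z,roi=None,smin=110,vmin=50,amin=40):
    "elongated colour blobs -> (pixel rect, world endpoints of long axis at height z)"
    h=cv2.cvtColor(c["image"],cv2.COLOR_RGB2HSV); k=np.zeros(h.shape[:2],np.uint8)
    for a,b in HUE[col]: k|=cv2.inRange(h,(a,smin,vmin),(b,255,255))
    if roi: q=np.zeros_like(k); x0,y0,x1,y1=roi; q[y0:y1,x0:x1]=k[y0:y1,x0:x1]; k=q
    out=[]
    for t in cv2.findContours(k,cv2.RETR_EXTERNAL,cv2.CHAIN_APPROX_NONE)[0]:
        if cv2.contourArea(t)<amin: continue
        r=cv2.minAreaRect(t); b=cv2.boxPoints(r)
        e=b if np.linalg.norm(b[0]-b[1])<np.linalg.norm(b[1]-b[2]) else np.roll(b,-1,0)
        ends=np.array([(e[0]+e[1])/2,(e[2]+e[3])/2]); W=onplane(c,ends,z)
        out.append((np.round(r[0]),np.round(r[1],1),W,t))
    return out
def show(l):
    for p,s,W,t in l: 
        d=W[1]-W[0]; print(p,s,"ends",W[:,:2].round(3).tolist(),"mid",W.mean(0)[:2].round(4),"L",np.linalg.norm(d).round(4),"yaw",np.degrees(np.arctan2(d[1],d[0])).round(1))
E
python3 - <<'E'
from h import *
c=shot("scene"); s=shot("side")
print("scene");show(strips(c,"red",.095,(300,220,420,330)));show(strips(c,"green",.095,(300,220,420,330)))
print("box");show(strips(c,"red",.08,(120,270,260,400)))
for p,_,W,t in strips(c,"red",.08,(120,270,260,400)): print(onplane(c,cv2.approxPolyDP(t,6,True)[:,0],.08).round(3).tolist(),cv2.approxPolyDP(t,6,True)[:,0].tolist())
print("side");show(strips(s,"red",.095,(260,200,330,250)));show(strips(s,"green",.095,(260,200,330,250)))
print("stand");show(strips(s,"green",.085,(280,280,360,360)));show(strips(s,"yellow",.085,(280,280,360,360)))
names={"bottle":(408,245),"block":(295,235),"brush":(310,256),"jar":(355,340)}
for n,p in names.items(): print(n,onplane(c,[p],.02)[0].round(3))
for n,p in {"gauge":(227,315),"purple1":(395,355),"purple2":(375,410),"purple3":(202,345),"blue":(373,238),"standTL":(290,330),"standB":(318,352)}.items(): print(n,onplane(s,[p],.02)[0].round(3))
E
```

```text
scene
[345. 260.] [47.9  6.3] ends [[0.554, 0.005], [0.666, 0.02]] mid [0.6102 0.0125] L 0.1133 yaw 7.3
[335. 279.] [48.3  5.4] ends [[0.561, -0.047], [0.673, -0.034]] mid [ 0.617  -0.0403] L 0.1119 yaw 6.7
[350. 240.] [35.8  4.4] ends [[0.547, 0.06], [0.634, 0.071]] mid [0.5905 0.0656] L 0.087 yaw 7.6
box
[194. 333.] [93.2 65.6] ends [[0.326, -0.317], [0.544, -0.317]] mid [ 0.4351 -0.3167] L 0.2181 yaw 0.1
[[0.332, -0.255, 0.08], [0.336, -0.379, 0.08], [0.544, -0.378, 0.08], [0.538, -0.261, 0.08]] [[179, 285], [139, 329], [211, 386], [246, 338]]
side
[296. 226.] [38.1  4.8] ends [[0.668, 0.028], [0.552, 0.013]] mid [0.6103 0.0208] L 0.1166 yaw -172.8
[293. 237.] [38.3  3.7] ends [[0.659, 0.082], [0.546, 0.067]] mid [0.6024 0.0744] L 0.1139 yaw -172.5
[300. 216.] [36.3  3.8] ends [[0.672, -0.028], [0.559, -0.043]] mid [ 0.6159 -0.0354] L 0.1141 yaw -172.6
stand
[314. 316.] [49.2  6.4] ends [[0.52, 0.316], [0.399, 0.39]] mid [0.4591 0.353 ] L 0.1425 yaw 148.3
[330. 305.] [50.   6.4] ends [[0.492, 0.265], [0.367, 0.341]] mid [0.4294 0.303 ] L 0.1469 yaw 148.7
bottle [0.7   0.178 0.02 ]
block [0.445 0.032 0.02 ]
brush [0.513 0.005 0.02 ]
jar [ 0.725 -0.11   0.02 ]
gauge [0.698 0.355 0.02 ]
purple1 [0.244 0.368 0.02 ]
purple2 [0.261 0.537 0.02 ]
purple3 [0.716 0.47  0.02 ]
blue [ 0.389 -0.083  0.02 ]
standTL [0.52  0.359 0.02 ]
standB [0.43 0.41 0.02]
```

The rack yaw is about 7.3°, its front faces the robot, and the origin is about (0.622, 0.018). The red plate is in the middle slot. The stand's green plate mid is (0.459, 0.353) with yaw -31.5°, 58 mm from the yellow, which fits the 60 mm given. Next is a close look from above the front of the rack.

```bash
cat >> h.py <<'E'
def ori(yaw):  # tool down, tool y along the +y of a frame turned by yaw, tool z along its +x
    y=np.array([-np.sin(yaw),np.cos(yaw),0]); x=np.array([0,0,-1.]); 
    return R.from_matrix(np.c_[x,y,np.cross(x,y)]).as_rotvec()
E
python3 - <<'E'
from h import *
y=np.radians(7.3)
q=m.solve_ik([.55,.01,.27],ori(y)); print(np.round(q,2))
m.command_gripper(.03)
m.move_to([.55,.01,.27],ori(y))
c=shot("wrist"); save(c["image"],"w1.png"); np.save("w1.npy",c,allow_pickle=True)
show(strips(c,"red",.095));show(strips(c,"green",.095)); print(m.get_time(),m.get_position())
print(proj(c,[[.552,.0095,.095]]))
E
```

```text
[-0.    0.29  1.78 -0.    1.07 -1.7 ]
[316. 285.] [138.  14.] ends [[0.549, 0.006], [0.67, 0.021]] mid [0.6096 0.0138] L 0.122 yaw 7.1
[32. 66.] [133.  64.] ends [[0.424, -0.204], [0.513, -0.21]] mid [ 0.4687 -0.2072] L 0.0893 yaw -3.7
[339. 401.] [ 9.7 25.6] ends [[0.712, 0.059], [0.719, 0.037]] mid [0.7151 0.0477] L 0.0231 yaw -71.7
[273. 263.] [29.2  9.6] ends [[0.58, -0.025], [0.605, -0.022]] mid [ 0.5924 -0.0234] L 0.025 yaw 8.6
[238. 267.] [101.2  39.5] ends [[0.557, -0.056], [0.644, -0.045]] mid [ 0.6005 -0.0507] L 0.0869 yaw 7.4
[342. 210.] [10. 37.] ends [[0.54, 0.04], [0.544, 0.011]] mid [0.5418 0.0254] L 0.0288 yaw -82.7
[283. 210.] [10. 34.] ends [[0.546, -0.007], [0.549, -0.033]] mid [ 0.5476 -0.0198] L 0.0265 yaw -82.7
[231. 206.] [ 9.2 35.4] ends [[0.544, -0.047], [0.555, -0.073]] mid [ 0.5496 -0.0603] L 0.028 yaw -67.9
[395. 257.] [ 41.7 108.5] ends [[0.531, 0.069], [0.622, 0.08]] mid [0.5762 0.0741] L 0.0919 yaw 6.8
2.4167 [0.55014294 0.00997396 0.2699947 ]
[[319.60809344 220.14043003]]
```

View pics/w1.png

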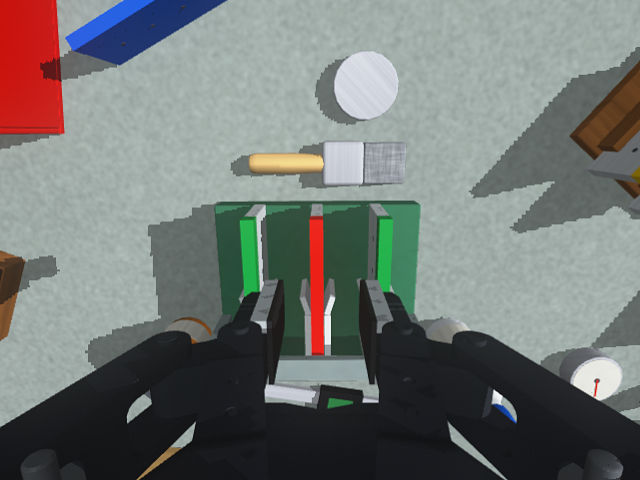

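From close above, in the wrist view, the red strip lies at columns 310-324, rows 216-355, between the two green plates at (250,255) and (385,255). The brush is at (325,163), roughly 16 mm in front of the ledge, and the test block is at (366,85). Rack origin comes to (0.622, 0.0154) with yaw 7.2°. The red-topped plate in the middle slot is the only candidate in the rack. I'll grasp it 18 mm ahead of its middle.

```bash
cat >> h.py <<'E'
RY=np.radians(7.2); RO=np.array([.622,.0154])
def rk(x,z,y=0): # rack coords -> world, z world
    return np.r_[RO+[np.cos(RY)*x-np.sin(RY)*y, np.sin(RY)*x+np.cos(RY)*y], z]
E
python3 - <<'E'
from h import *
m.servo_line(rk(-.018,.13),ori(RY),rate=.2)
m.servo_line(rk(-.018,.082),rate=.12)
print("pre",np.round(m.get_contact_force(),1))
m.command_gripper(0.0,80)
print("w",m.get_width(),"F",np.round(m.get_contact_force(),1),np.round(m.get_torque(),2),m.get_position(),m.get_time())
E
```

```text
pre [ 0.5 -1.   1.5]
w 0.008862129956497858 F [-0.4  0.1  7.4] [-0.09  0.09  0.04] [0.60499434 0.01311079 0.0832223 ] 4.175
```

```bash
python3 - <<'E'
from h import *
f=lambda s:print(s,m.get_width(),np.round(m.get_contact_force(),1),np.round(m.get_position(),4),m.get_time())
m.servo_line(rk(-.018,.0857),rate=.03);f("lift")
m.servo_line(rk(-.048,.0857),rate=.06);f("pull")
m.servo_line(rk(-.075,.12),rate=.12);f("out")
m.servo_line(rk(-.115,.20),rate=.2);f("up")
c=shot("scene");s=shot("side")
im=np.hstack([cv2.resize(c["image"][200:400,120:420],(400,267)),cv2.resize(s["image"][130:330,220:440],(294,267))]);save(im,"v2.png")
c=shot("wrist");np.save("w2.npy",c,allow_pickle=True)
E
```

```text
lift 0.008961820755434363 [-0.8  0.  -2.6] [0.6038 0.0132 0.0856] 4.45
pull 0.00955005688017682 [ 1.3 -0.1 -3.6] [0.5746 0.0093 0.0859] 5.1
out 0.00859811161631294 [-0.3  0.1 -3.8] [0.5482 0.006  0.1204] 5.6167
up 0.00907417517354167 [ 0.8  0.4 -2.5] [0.5082 0.001  0.1995] 6.2167
```

View pics/v2.png

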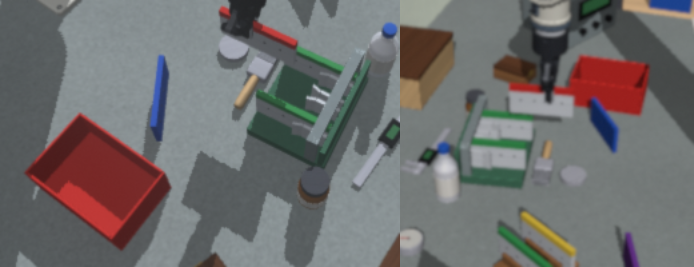

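The plate is out and hangs level. The stored plates and the brush are undisturbed. I'll go above the box and check its place.

```bash
python3 - <<'E'
from h import *
p=[.411,-.317,.30]
m.servo_line([.49,-.02,.30],rate=.25)
m.move_to(p,ori(np.radians(1.5)))
c=shot("wrist"); save(c["image"],"w3.png")
k=cv2.cvtColor(c["image"],cv2.COLOR_RGB2HSV); k=cv2.inRange(k,(0,110,40),(8,255,255))|cv2.inRange(k,(172,110,40),(180,255,255))
t=max(cv2.findContours(k,cv2.RETR_EXTERNAL,cv2.CHAIN_APPROX_NONE)[0],key=cv2.contourArea)
a=cv2.approxPolyDP(cv2.convexHull(t),5,True)[:,0]; print(a.tolist(),onplane(c,a,.08).round(3).tolist())
print(m.get_position(),m.get_time(),m.get_width())
E
```

```text
[[247, 112], [399, 114], [387, 317], [336, 407], [305, 406], [254, 314]] [[0.332, -0.38, 0.08], [0.33, -0.252, 0.08], [0.517, -0.249, 0.08], [0.621, -0.294, 0.08], [0.621, -0.326, 0.08], [0.517, -0.377, 0.08]]
[ 0.41149324 -0.31587932  0.29952844] 8.1583 0.008993172713640557
```

View pics/w3.png

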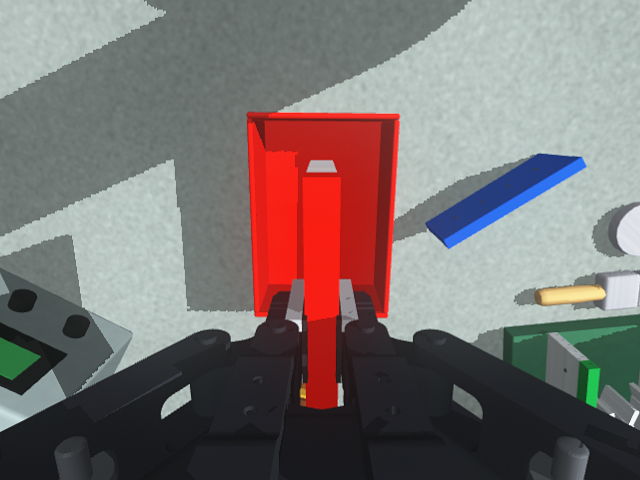

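Box rim corners are at (247,112), (399,114), (387,317) and (254,314). That gives a centre of (0.424, -0.3145) and a size of 187 x 128 mm, which matches. I'll lower the plate in and let go.

```bash
python3 - <<'E'
from h import *
f=lambda s:print(s,m.get_width(),np.round(m.get_contact_force(),1),np.round(m.get_position(),4),m.get_time())
o=ori(np.radians(1))
m.servo_line([.406,-.3145,.16],o,rate=.25)
m.servo_line([.406,-.3145,.066],rate=.12);f("down")
m.servo_line([.406,-.3145,.0635],rate=.02);f("touch")
m.command_gripper(.03);f("open")
m.servo_line([.406,-.3145,.13],rate=.12)
m.servo_line([.406,-.3145,.30],rate=.3)
c=shot("wrist"); save(np.ascontiguousarray(c["image"][90:420,200:440]),"w4.png")
m.move_to([.40,.33,.27],ori(np.radians(-31.5)))
c=shot("wrist"); save(c["image"],"w5.png"); np.save("w5.npy",c,allow_pickle=True)
show(strips(c,"green",.085));show(strips(c,"yellow",.085));print(m.get_time(),m.get_position(),np.round(m.get_joint_positions(),2))
E
python3 -c "
import cv2,numpy as np
a=cv2.imread('pics/w4.png');b=cv2.imread('pics/w5.png');cv2.imwrite('pics/v6.png',np.hstack([cv2.resize(a,(330,454)),cv2.resize(b,(470,352))[:454] if 0 else cv2.copyMakeBorder(cv2.resize(b,(470,352)),0,102,0,0,0)]))"
```

```text
down 0.00869357448318995 [ 0.4 -0.  -1.6] [ 0.4065 -0.3149  0.0667] 9.8
touch 0.008867870360634049 [ 0.1  0.2 -3.4] [ 0.4062 -0.3146  0.0639] 10.075
open 0.029877724696809983 [ 0.1 -0.5 -0.4] [ 0.4062 -0.3147  0.0638] 10.4083
[161. 460.] [ 7.8 61.5] ends [[0.517, 0.104], [0.536, 0.035]] mid [0.5266 0.0696] L 0.071 yaw -74.2
[382. 234.] [ 15.5 114.2] ends [[0.4, 0.389], [0.483, 0.338]] mid [0.4413 0.3636] L 0.0968 yaw -31.5
[310. 258.] [161.  14.] ends [[0.369, 0.339], [0.489, 0.264]] mid [0.4294 0.3012] L 0.1415 yaw -32.0
14.225 [0.40042492 0.3294882  0.26999602] [ 0.67  0.25  1.85 -0.    1.05 -0.35]
```

View pics/v6.png

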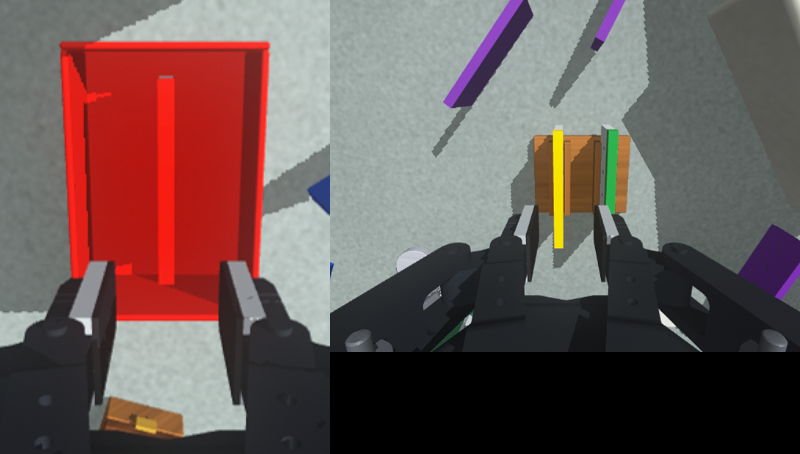

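The left view shows the red plate standing inside the box, with its top about 75 mm up against the 80 mm rim. In the right view the stand holds yellow at (559,190) and green at (612,170). The purple plates at (490,55), (605,25) and (770,260) don't count. The green one on the stand is the approved plate: its mid is (0.4605, 0.352), 60 mm from the yellow, and the side view agrees. I'll confirm it in one crop from directly above and then grasp.

```bash
python3 - <<'E'
from h import *
y=np.radians(-31.6); p=np.array([.4605,.352])-.018*np.array([np.cos(y),np.sin(y)])
m.servo_line([*p,.17],ori(y),rate=.25)
c=shot("wrist"); save(cv2.resize(c["image"][60:420,160:480],(640,720))[:600],"w7.png")
show(strips(c,"green",.085));show(strips(c,"yellow",.085));print(p,m.get_position(),m.get_time())
E
```

```text
[322. 273.] [ 19. 231.] ends [[0.401, 0.389], [0.52, 0.316]] mid [0.4607 0.3528] L 0.1402 yaw -31.6
[217. 248.] [180.3  26.8] ends [[0.371, 0.34], [0.46, 0.284]] mid [0.4153 0.312 ] L 0.1051 yaw -32.0
[0.44516892 0.36143175] [0.44533762 0.36132762 0.17101806] 14.8833
```

View pics/w7.png

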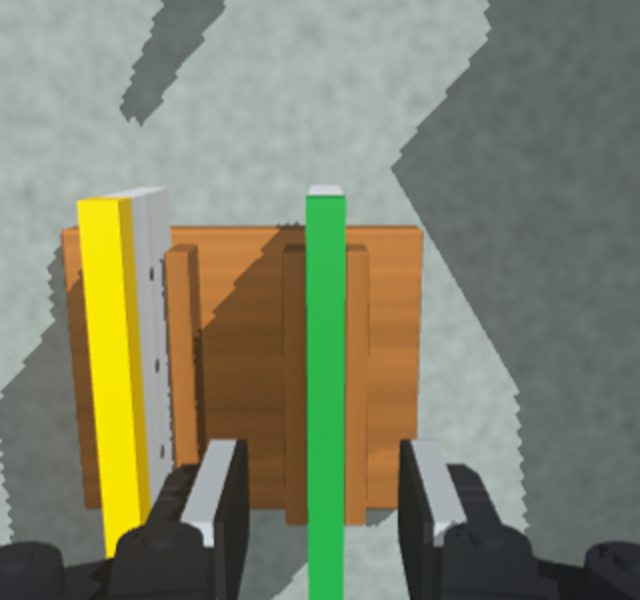

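The green plate is at columns 306-345 of the crop, centred between the open pads. It is upright in its groove, with yellow at (115,380) in the other. I'll grasp it, lift it and carry it to a point in front of and above the middle slot.

```bash
python3 - <<'E'
from h import *
f=lambda s:print(s,m.get_width(),np.round(m.get_contact_force(),1),np.round(m.get_torque(),2),np.round(m.get_position(),4),m.get_time())
y=np.radians(-31.6); p=np.array([.4607,.3526])-.018*np.array([np.cos(y),np.sin(y)])
m.servo_line([*p,.072],ori(y),rate=.12)
m.command_gripper(0,80);f("grip")
m.servo_line([*p,.14],rate=.1)
m.servo_line([*p,.25],rate=.25);f("lift")
m.move_to(rk(-.12,.25),ori(RY))
m.servo_line(rk(-.105,.14),rate=.2);f("above")
c=shot("wrist"); save(c["image"],"w8.png"); np.save("w8.npy",c,allow_pickle=True)
show(strips(c,"green",.154));
E
```

```text
grip 0.009097354914070056 [-2.1 -0.   6.2] [ 0.02  0.11 -0.02] [0.4459 0.3625 0.073 ] 16.1583
lift 0.009161146876405445 [ 0.3  0.8 -3. ] [ 0.07  0.12 -0.  ] [0.4447 0.3615 0.2487] 17.5833
above 0.009358412090003317 [ 0.4 -0.5 -3.4] [0.   0.04 0.03] [0.5183 0.0027 0.1405] 19.6583
[455. 393.] [ 6.6 18.6] ends [[0.525, 0.048], [0.532, 0.048]] mid [0.5285 0.048 ] L 0.0069 yaw 7.6
[186. 394.] [18.4  7.8] ends [[0.536, -0.038], [0.543, -0.038]] mid [ 0.5394 -0.038 ] L 0.0069 yaw 7.4
[199. 315.] [52. 56.] ends [[0.51, -0.027], [0.512, -0.043]] mid [ 0.511  -0.0351] L 0.017 yaw -82.7
[440. 314.] [52. 57.] ends [[0.5, 0.046], [0.503, 0.029]] mid [0.5015 0.0374] L 0.0173 yaw -82.8
[382. 299.] [72.3 33.1] ends [[0.491, 0.011], [0.507, 0.027]] mid [0.499  0.0191] L 0.0232 yaw 45.7
[259. 300.] [35.3 74.4] ends [[0.494, -0.012], [0.514, -0.024]] mid [ 0.5039 -0.0175] L 0.0239 yaw -30.1
[321. 293.] [230.  40.] ends [[0.465, -0.004], [0.539, 0.006]] mid [0.5023 0.0011] L 0.0745 yaw 7.2
```

View pics/w8.png

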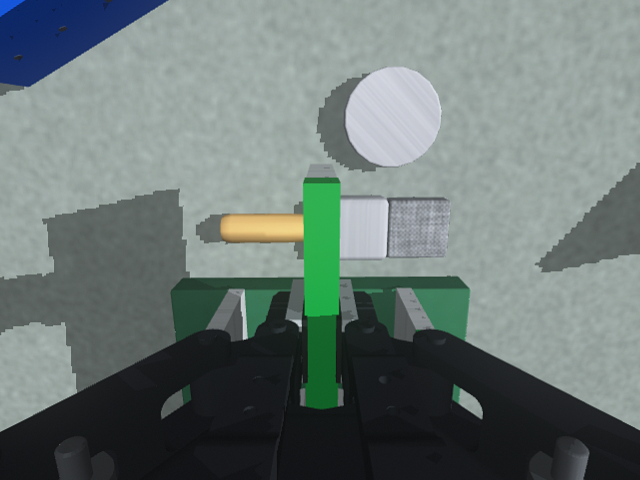

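The green plate is held straight and aligned with the slot, from (321,180) to (321,405), and its near end is where it was expected. It hangs over the brush (335,228) and the test block (393,115) with clearance. I'll slide it in with force checks.

```bash
python3 - <<'E'
from h import *
f=lambda s:print(s,round(m.get_width(),5),np.round(m.get_contact_force(),1),np.round(m.get_torque(),2),np.round(m.get_position(),4),round(m.get_time(),2))
m.servo_line(rk(-.105,.093),rate=.1);f("low")
for x in(-.085,-.07,-.06,-.048):
    m.servo_line(rk(x,.093),rate=.06);f(x)
    if np.linalg.norm(m.get_contact_force()[:2])>12: print("STOP");raise SystemExit
m.servo_line(rk(-.048,.0845),rate=.04);f("down")
E
```

```text
low 0.00899 [ 0.5 -0.4 -2.9] [-0.02  0.05  0.01] [0.5182 0.0022 0.0934] 20.32
-0.085 0.00868 [-0.1 -0.5 -3.4] [ 0.01  0.08 -0.02] [0.538  0.0048 0.0931] 20.81
-0.07 0.0092 [-0.3 -0.7 -3.2] [-0.02  0.12  0.01] [0.5529 0.0067 0.093 ] 21.21
-0.06 0.00892 [ 0.2 -0.4 -3. ] [0.01 0.09 0.03] [0.563  0.0079 0.093 ] 21.52
-0.048 0.00887 [-1.  -0.5 -3.8] [-0.04  0.07  0.06] [0.5749 0.0094 0.093 ] 21.88
down 0.00859 [ 0.3 -0.8 -3.3] [-0.01  0.1   0.06] [0.5739 0.0094 0.084 ] 22.23
```

```bash
python3 - <<'E'
from h import *
u=np.array([np.cos(RY),np.sin(RY)])
def f(s):
    F=np.array(m.get_contact_force());print(s,round(m.get_width(),5),np.round(F,1),np.round(m.get_position(),4),round(m.get_time(),2)); return F
x=-.048
for x in(-.038,-.029,-.023,-.021,-.020,-.019,-.018,-.017,-.016,-.015,-.014,-.013,-.012,-.011):
    m.servo_line(rk(x,.0845),rate=.05 if x<-.0215 else .015)
    F=f(x)
    if F[:2]@u<-6 : print("contact");break
    if np.linalg.norm(F[:2])>15: print("STOP");break
c=shot("wrist"); save(c["image"],"w9.png")
E
```

```text
-0.038 0.00928 [-0.7  0.7 -3.4] [0.5849 0.0107 0.0847] 22.58
-0.029 0.00906 [-0.6 -0.8 -3.2] [0.5937 0.0118 0.0845] 22.92
-0.023 0.00876 [-0.4 -0.3 -2.7] [0.5996 0.0126 0.0845] 23.18
-0.021 0.00882 [-0.9 -0.  -2.8] [0.6012 0.0128 0.0845] 23.47
-0.02 0.00941 [-0.2  1.5 -4.2] [0.6022 0.0129 0.0845] 23.72
-0.019 0.00904 [-0.5  0.1 -2.3] [0.6033 0.013  0.0845] 23.97
-0.018 0.00895 [ 1.4  0.  -3.5] [0.6042 0.0132 0.0845] 24.22
-0.017 0.00883 [-2.5 -1.2 -3.1] [0.6047 0.0132 0.0843] 24.47
-0.016 0.00903 [-5.1 -0.3 -0.7] [0.6048 0.0133 0.0842] 24.72
-0.015 0.00885 [-8.5 -1.3  1.3] [0.6047 0.0133 0.084 ] 24.97
contact
```

It met the back stop at the expected depth, with about 8 N. I'll lower it onto the floor with a slight push kept on, release and back off.

```bash
python3 - <<'E'
from h import *
f=lambda s:print(s,round(m.get_width(),5),np.round(m.get_contact_force(),1),np.round(m.get_position(),4),round(m.get_time(),2))
for z in(.0835,.0825,.0815):
    m.servo_line(rk(-.0155,z),rate=.015);f(z)
    if m.get_contact_force()[2]>4: break
m.command_gripper(.03);f("open")
m.servo_line(rk(-.0165,.13),rate=.1);m.servo_line(rk(-.09,.27),rate=.3);m.hold(.3);f("away")
c=shot("wrist"); np.save("w10.npy",c,allow_pickle=True)
a=c["image"][150:390,170:470]
show(strips(c,"green",.095,(200,150,450,390)))
s=shot("side");save(s["image"],"s10.png");sc=shot("scene")
print("side");show(strips(s,"green",.095,(260,200,330,250)))
print("scene");show(strips(sc,"green",.095,(300,220,420,330)))
R2=lambda i:cv2.resize(i,(400,300),interpolation=cv2.INTER_CUBIC)
save(np.vstack([np.hstack([R2(a),R2(sc["image"][200:350,230:430])]),np.hstack([R2(s["image"][180:300,220:380]),R2(sc["image"][270:405,120:300])])]),"v10.png")
E
```

```text
0.0835 0.00922 [-7.  -1.1 -0. ] [0.6048 0.0133 0.0831] 25.27
0.0825 0.00912 [-11.3  -1.3   7.6] [0.6047 0.0133 0.083 ] 25.52
open 0.03002 [-0.8 -0.7 -0.2] [0.6074 0.0135 0.0829] 25.85
away 0.0302 [ 0.2 -0.3 -1.2] [0.5325 0.0042 0.2684] 27.45
[243. 280.] [83.1 40. ] ends [[0.556, -0.057], [0.628, -0.047]] mid [ 0.5919 -0.0518] L 0.0721 yaw 8.3
[235. 228.] [ 7. 32.] ends [[0.547, -0.049], [0.55, -0.074]] mid [ 0.5485 -0.0614] L 0.0251 yaw -82.8
[320. 300.] [151.  99.] ends [[0.536, 0.005], [0.671, 0.022]] mid [0.6036 0.0132] L 0.1354 yaw 7.2
[292. 230.] [12. 45.] ends [[0.542, 0.001], [0.546, -0.034]] mid [ 0.544  -0.0165] L 0.0353 yaw -82.8
[399. 272.] [ 40.3 100.1] ends [[0.527, 0.068], [0.612, 0.078]] mid [0.5695 0.073 ] L 0.086 yaw 7.0
side
[293. 237.] [38.3  3.7] ends [[0.659, 0.082], [0.546, 0.067]] mid [0.6024 0.0744] L 0.1139 yaw -172.5
[296. 226.] [36.3  3.5] ends [[0.666, 0.028], [0.555, 0.014]] mid [0.6106 0.0208] L 0.111 yaw -172.8
[300. 216.] [36.3  3.8] ends [[0.672, -0.028], [0.559, -0.043]] mid [ 0.6159 -0.0354] L 0.1141 yaw -172.6
scene
[335. 279.] [48.3  5.4] ends [[0.561, -0.047], [0.673, -0.034]] mid [ 0.617  -0.0403] L 0.1119 yaw 6.7
[345. 260.] [46.5  5.4] ends [[0.556, 0.008], [0.665, 0.021]] mid [0.6104 0.0141] L 0.1103 yaw 6.7
[355. 242.] [46.1  4.4] ends [[0.547, 0.06], [0.658, 0.075]] mid [0.6026 0.0672] L 0.1115 yaw 7.6
```

View pics/v10.png

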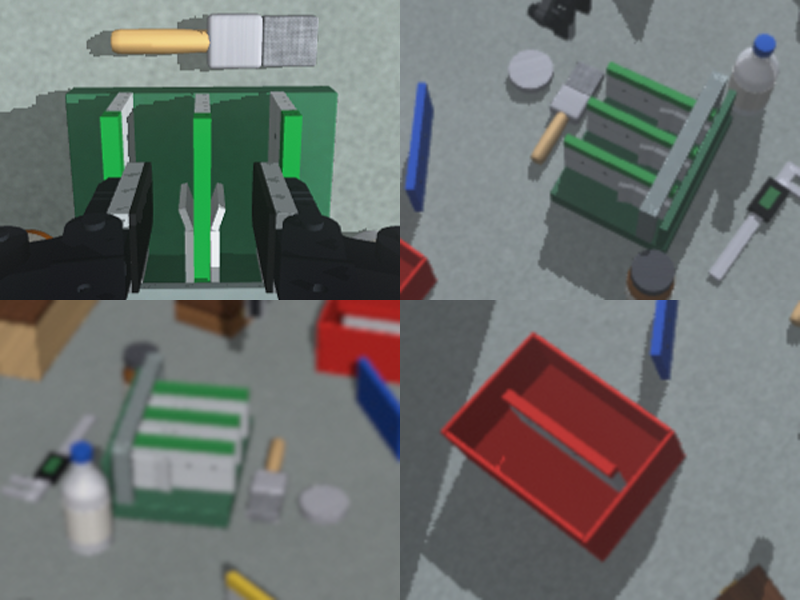

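The wrist and scene crops show the green plate upright in the middle slot, its front flush with both neighbours (row ~95). The brush, block, bottle, jar and caliper are unmoved. The red plate stands in the box below the rim. The arm is clear, so I'm handing in.

```bash
python3 -c "
from h import *
m.sign_off(); print(m.get_time())"
```

```text
the job is handed in; nothing more can be done
the job is handed in; nothing more can be done
```

The job is done and handed in at about 27.5 s of the 64 s allowed.

- **Red plate:** I slid it out of the middle slot and stood it in the reject box. Its top is about 75 mm up, against the 80 mm rim.
- **Green plate:** I took it from the stand and slid it into the middle slot. It met the back stop with about 8 N and, as I lowered it, the slot floor with about 8 N. Then I released it.

**Last checks:**
- The approved plate is upright. The scene and side views put its front edge within 2–3 mm of its neighbours', under about one pixel, and the difference is inward, so I read it as fully home.
- Both stored plates measure the same in the side view as at the start.
- The brush, test block, bottle, jar and caliper look unmoved.
- I did not look at the yellow plate, case and gauge again after the insertion. The arm did not pass near the case or gauge.
- Wrist forces stayed under about 15 N at every reading.

No check failed. The two fixed cameras differ by up to about 8 mm sideways, so I used the close-up wrist views for grasping and fitting.

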